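Find the slide case that rattles and hold it up to the reader

ROBOT

A 6-joint arm with a two-finger parallel gripper is mounted at the origin on a cart in front of the work surface, level with it; the furniture and walls round the work are solid. World frame = base frame: x ahead of the robot, y to its left, z up, the work surface at z = 0. Lengths are in m, angles in rad, forces in N, time in s.
With the tool pointing down it reaches from about 0.375 to 0.975 m from the base axis. Payload 3.8 kg.
Tool frame: the origin (TCP) lies on the centre line of the jaws, within the pads' length; the fingertips stand 17 mm ahead of it and the grasp point (between the pads) lies 2 mm behind it (bot.tip_extent is the distance from the TCP to the fingertips, in m); z points along the fingers, y is the line along which they close (so a half turn about z gives the same grasp; the last joint's range is limited). The gripper opens to 85 mm and grips with 20 to 120 N. Pads are 22 mm wide; open, the fingers measure 114 mm over their backs; the gripper's body (76 mm by 85 mm) begins 54 mm behind the grasp point. The pads swing forward as they close: fully open they stand 13 mm farther back than shut.
Start: joints at [-1.289, 0.264, 1.604, -0, 1.274, -0.037], TCP at [0.212, -0.641, 0.248] pointing down, gripper open.
Joint ranges: [-2.63, 2.63], [-0.94, 2.18], [0.31, 2.57], [-1.31, 4.45], [0, 2.66], [-2.55, 2.55]. Speed limits (rad/s): [2.57, 2.57, 3.14, 3.14, 3.14, 3.14].

INTERFACE

Orientations are given as a rotation vector (axis times angle).
In Python, from workcell import readout, read_camera, finish_job, bot gives the robot as it stands.
- The arm moves only by the tool jog_arm, never from a script. Its argument "deltas" is one flat list of numbers, 7 for each row, row after row: the shift along the tool's x, y, z in m, then the turn, a rotation vector about the tool's x, y, z in degrees, then the gripper command: -1 is shut, 1 is fully open, values between are in proportion. A call has 1 to 8 rows; each row is the pose to reach, as a shift and turn from the pose commanded when the call began, along the tool's axes at that moment; what a row does not reach only later rows make up. A row lasts 1/10 s, in which the tool goes at most 50 mm and 8.59 degrees, less where a joint would pass 70% of its speed; a pose out of reach is approached as far as the arm can. A call with a gripper value outside its range is refused whole. The fingers move at their own pace and stop on an object; "squeeze" is the grip in N (left out, the last holds). Time passes only in rows, so rows that repeat a pose let the fingers close. It gives the time, the measured TCP pose, the force, the opening and the grip force at its end, in the units of the state.
- readout.read_state(): the state, without advancing time (a new reading comes with each control period).
- read_camera(name): name is "scene" or "top" or "wrist"; returns a dict with "color" (480x640x3 uint8, blue, green, red), "fx", "fy", "cx", "cy" (pixels), "dist" ([k1, k2, p1, p2, k3] as OpenCV has them; the pictures are not rectified), "origin" and "attitude" of the camera in the world. Camera axes: x right, y down, z forward; pixel columns grow to the right and rows downward; lengths in m; the calibration is good to about 2 mm. A picture is of the moment at which its call begins. There is no depth.
- finish_job(): hands the job in; it is judged then, once.
The state is a dict: "time": time; "q": joint angles; "joint_vel": joint speeds; "joint_torque": joint torques, N m; "tool_pos": TCP position; "tcp_rot": TCP orientation; "wrist_force": force on the tool from outside, world axes, zero at the start; "torque": the same for the moment, N m; "width": opening from 0.0 (shut) to 1.0 (fully open); "grip_force": force on a finger pad.
Only numpy, scipy, OpenCV 4.12 (cv2) and the standard library are available. Lean on these libraries where they do the work, as an engineer would, in place of code of your own. Each camera call takes 0.05 s, during which the arm holds its last target. There are 200 camera calls.

TASK

In one of the three look-alike grey steel slide cases the holder inside has come loose. Lift the cases one at a time and tip each end to end, about 25 degrees each way, to feel which one has something sliding in it, and stand every silent case back upright where it was. Finish still holding the rattling case in the gripper: level, clear of the worktop, one end facing the reader's window squarely, centred on it in height and sideways and about 3 cm from it, without touching the reader or disturbing the other things on the bench.

Things in the scene. Friction and masses are not known exactly. Their poses are not given: they have to be found in the camera images.
- case_1: One of three look-alike closed steel slide cases, 112 (own x) x 60 (y) x 82 mm high, 0.3 to 0.9 kg. Origin: centre of underside; dark round hole in the -x end. Grip across the 60 mm. In one, never known which, a loose 0.25 kg holder slides 26 mm either way along x; 25 degrees moves it surely, levelled it stays: the level moment on the tool then differs by some 0.11 N m.
- case_2: One of three look-alike closed steel slide cases, 112 (own x) x 60 (y) x 82 mm high, 0.3 to 0.9 kg. Origin: centre of underside; dark round hole in the -x end. Grip across the 60 mm. In one, never known which, a loose 0.25 kg holder slides 26 mm either way along x; 25 degrees moves it surely, levelled it stays: the level moment on the tool then differs by some 0.11 N m.
- case_3: One of three look-alike closed steel slide cases, 112 (own x) x 60 (y) x 82 mm high, 0.3 to 0.9 kg. Origin: centre of underside; dark round hole in the -x end. Grip across the 60 mm. In one, never known which, a loose 0.25 kg holder slides 26 mm either way along x; 25 degrees moves it surely, levelled it stays: the level moment on the tool then differs by some 0.11 N m.
- tray_1 (a joint): Hidden tray inside case_1, m along the case's own x, -0.014 to 0.014, 0 at the start. Runs stiffly: tipping alone does not move it, only a loose holder sliding in the case pushes it along, to where it then stays.
- tray_2 (a joint): Hidden tray inside case_2, m along the case's own x, -0.014 to 0.014, 0 at the start. Runs stiffly: tipping alone does not move it, only a loose holder sliding in the case pushes it along, to where it then stays.
- tray_3 (a joint): Hidden tray inside case_3, m along the case's own x, -0.014 to 0.014, 0 at the start. Runs stiffly: tipping alone does not move it, only a loose holder sliding in the case pushes it along, to where it then stays.
- reader: Reader fixed to the worktop: white housing 50 x 84 mm, 128 mm high, on a black foot, with a dark red window 56 x 50 mm framed in black. Origin: under the middle of the housing, at worktop height. The window looks along its own -x, roughly to the robot; window centre 29 mm before the origin, 85 mm up. The foot (12 mm high) reaches 38 mm before the origin.
- reagent_b: Bystander: brown reagent bottle with a black cap, 56 mm across, 118 mm high, loose; origin at the centre of its underside.
- reagent_c: Bystander: white reagent bottle with a red cap, 48 mm across, 96 mm high, loose; origin at the centre of its underside.
- control_vial: Bystander: small red vial with a white cap, 24 mm across, 48 mm high, loose; origin at the centre of its underside.
- timer_1: Bystander: white bench timer, 24 x 72 x 60 mm high, loose; origin at the centre of its underside.
- tally_counter: Bystander: white hand tally counter with a black dial, 63 x 52 x 25 mm high, loose; origin at the centre of its underside.

How it is judged:
By the outcome, as a careful person would: the job done as asked, in the order asked, and still so for the second after the job is handed in, while the arm keeps its last pose, push and grip.
It also fails if it takes over 72 s, if anything falls off the work surface, if the arm or the gripper's body presses on something with over 40 N, if the wrist force passes 120 N, or if a joint passes its speed limit or range.

## Working session

There is one attempt and no reset: what is moved stays moved. The work goes in short steps, Python scripts to look and compute and a tool call to move; the robot and the scene stay as the last step left them, time stands still between calls to the robot, and variables do not carry over. Pictures are saved under pics/ and viewed, at most 10 in all, crops included, and the job is handed in when it is done.

Besides the shell and the picture viewer there is one more tool, called after "Emit:" in YAML: its name, and indented under it one key for each argument. jog_arm: Moves the arm, as the interface text tells. Its arguments: {"type":"object","properties":{"deltas":{"type":"array"},"squeeze":{"type":"number"}},"required":["deltas"]}

```bash
mkdir -p pics; ls; python3 - <<'E'
from workcell import readout, read_camera, bot
import cv2
print(readout.read_state())
for n in("scene","top"):
    c=read_camera(n); cv2.imwrite(f"pics/{n}0.png",c["color"]); print(n,{k:v for k,v in c.items() if k!="color"})
E
```

```text
pics
{'time': 0.0, 'q': array([-1.28889979e+00,  2.64760454e-01,  1.60541863e+00, -1.23226548e-05,
        1.27371103e+00, -3.68815434e-02]), 'joint_vel': array([ 7.90019736e-04,  3.39435770e-05,  1.54791256e-03, -1.93975463e-03,
       -5.94582316e-04, -2.65970014e-04]), 'joint_torque': array([-6.86579206e-04, -5.15110874e+01, -3.67313111e+01, -2.36911492e-04,
        1.27741348e-02, -3.58140483e-06]), 'tool_pos': array([ 0.21135556, -0.64029966,  0.24693298]), 'tcp_rot': array([-3.09952035e+00, -4.98261872e-01,  4.59034407e-04]), 'wrist_force': array([-0.28569353, -0.03261511, -0.20522647]), 'torque': array([-0.03536868,  0.00562296, -0.02168828]), 'grip_force': 0.0, 'width': 0.9995380388943051}
scene {'fx': 470.8649249961134, 'fy': 470.8649249961134, 'cx': 321.5668460805424, 'cy': 237.34617067350666, 'dist': array([-0.09044783,  0.        ,  0.        ,  0.        ,  0.        ]), 'origin': array([-0.23344679,  0.49511035,  0.67788358]), 'attitude': array([-1.10578669,  2.18163585, -1.132663  ])}
top {'fx': 563.0896509241971, 'fy': 563.0896509241971, 'cx': 317.2497730768341, 'cy': 239.04548362597697, 'dist': array([0.06271728, 0.        , 0.        , 0.        , 0.        ]), 'origin': array([ 0.30680813, -0.04824142,  1.36520874]), 'attitude': array([-2.17261624,  2.11318512, -0.14835283])}
```

View pics/top0.png

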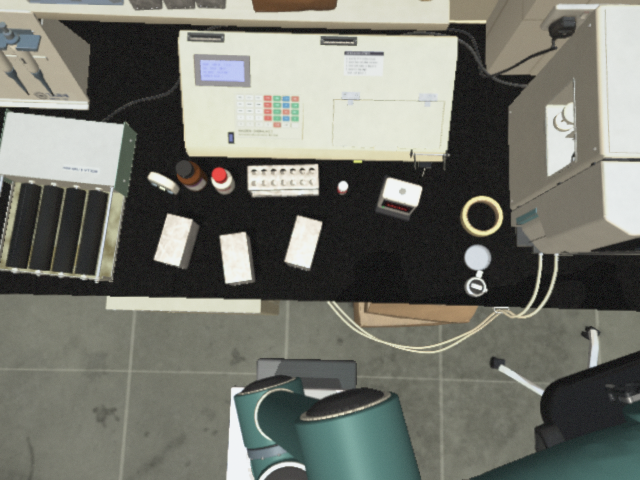

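View pics/scene0.png

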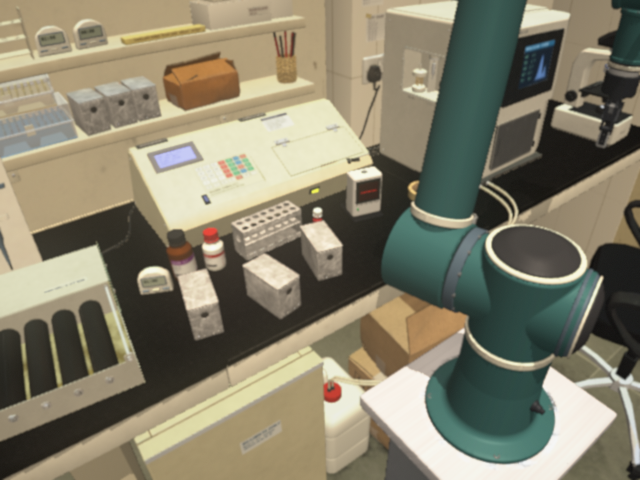

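Top view: cases at (177,241), (237,258), (303,242); reader at (400,196), vial (343,187), bottles (190,175) and (222,180), timer (163,183), tally counter (477,285). The holes face the robot (scene view).

```bash
cat > h.py <<'E'
import numpy as np, cv2
from scipy.spatial.transform import Rotation as R
from workcell import readout, read_camera
def K(c): return np.array([[c["fx"],0,c["cx"]],[0,c["fy"],c["cy"]],[0,0,1.]])
def ray2plane(c,px,z):
    u=cv2.undistortPoints(np.array(px,float).reshape(-1,1,2),K(c),c["dist"]).reshape(-1,2)
    d=np.c_[u,np.ones(len(u))]@R.from_rotvec(c["attitude"]).as_matrix().T
    o=c["origin"]; return o+d*((z-o[2])/d[:,2])[:,None]
def project(c,P):
    Rm=R.from_rotvec(c["attitude"]).as_matrix().T
    return cv2.projectPoints(np.array(P,float).reshape(-1,1,3),cv2.Rodrigues(Rm)[0],-Rm@c["origin"],K(c),c["dist"])[0].reshape(-1,2)
E
python3 - <<'E'
from h import *
c=read_camera("top"); im=c["color"]
g=cv2.cvtColor(im,cv2.COLOR_BGR2GRAY)
crop=im[150:300,130:430]; cv2.imwrite("pics/crop1.png",cv2.resize(crop,None,fx=2.6,fy=2.6,interpolation=cv2.INTER_CUBIC))
for th in(60,150,175,195):
    m=cv2.morphologyEx(((g>th)*255).astype(np.uint8),cv2.MORPH_CLOSE,np.ones((3,3)))
    for k in cv2.findContours(m,0,1)[0]:
        if cv2.contourArea(k)<500: continue
        x,y,w,h=cv2.boundingRect(k)
        if not(140<x<420 and 165<y and y+h<300): continue
        P=ray2plane(c,k,.082)[:,:2]; r=cv2.minAreaRect(P.astype(np.float32)); print(th,(x,y,w,h),np.round(r[0],4),np.round(r[1],4),round(r[2],1))
E
```

```text
60 (219, 231, 36, 55) [0.4449 0.1468] [0.1214 0.0701] 10.0
60 (284, 215, 39, 56) [ 0.4854 -0.0042] [0.0655 0.121 ] 76.4
60 (153, 213, 46, 56) [0.4819 0.2861] [0.0816 0.117 ] 77.4
60 (376, 177, 47, 43) [ 0.5957 -0.2243] [0.0937 0.0884] 75.7
150 (220, 232, 32, 51) [0.4468 0.1496] [0.112  0.0609] 10.1
150 (285, 216, 37, 52) [ 0.4876 -0.0045] [0.0603 0.1124] 76.5
150 (154, 214, 38, 52) [0.4839 0.2942] [0.0607 0.112 ] 77.5
150 (382, 178, 40, 29) [ 0.6107 -0.23  ] [0.0856 0.0518] 75.8
175 (220, 232, 32, 51) [0.4468 0.1497] [0.1114 0.06  ] 10.0
175 (285, 216, 37, 52) [ 0.4874 -0.0047] [0.0595 0.1111] 76.3
175 (154, 214, 38, 52) [0.4839 0.2943] [0.0594 0.111 ] 77.7
175 (383, 178, 39, 29) [ 0.611  -0.2304] [0.0846 0.051 ] 76.1
195 (220, 233, 32, 50) [0.4463 0.1495] [0.1097 0.0594] 9.7
195 (285, 216, 37, 52) [ 0.4873 -0.0046] [0.0587 0.1101] 76.5
195 (155, 215, 37, 51) [0.484  0.2946] [0.0585 0.1098] 77.5
195 (383, 178, 39, 28) [ 0.6109 -0.2305] [0.0836 0.0495] 75.8
```

View pics/crop1.png

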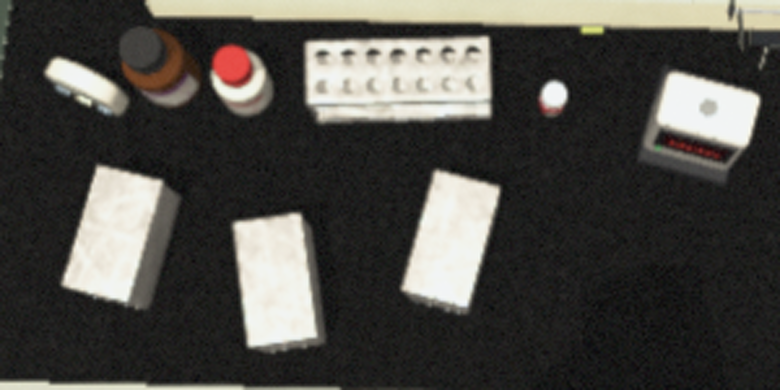

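Top view crop shows three clear bright tops with dark sides. Rectangles fit 112x60 at z=0.082: A (0.484,0.294,-12.5°), B (0.447,0.150,+10°), C (0.4875,-0.0045,-13.5°). Reader at about (0.600,-0.224), yaw -14°.

```bash
cat >> h.py <<'E'
def go(*targets):
    """targets (x,y,z,yawdeg): TCP down, tool x at yaw; print delta in tool axes from the present pose"""
    s=readout.read_state(); T=R.from_rotvec(s["tcp_rot"])
    for x,y,z,a in targets:
        d=T.inv().apply(np.array([x,y,z])-s["tool_pos"])
        G=R.from_euler("z",a,degrees=True)*R.from_euler("x",180,degrees=True)
        print("d",np.round(d,4),"rot",np.round((T.inv()*G).as_rotvec(degrees=True),2),"len",round(np.linalg.norm(d),3))
def avg(n=10):
    F=[];M=[]
    for i in range(n):
        read_camera("top"); s=readout.read_state(); F.append(s["wrist_force"]); M.append(s["torque"])
    T=R.from_rotvec(s["tcp_rot"]).inv()
    print("t",round(s["time"],2),"F",np.round(np.mean(F,0),3),"M tool",np.round(T.apply(np.mean(M,0)),4),"sd",np.round(np.std(M,0),3))
E
python3 -c "
from h import *
go((.5,0,.25,0),(.484,.294,.2,-12.5),(.484,.294,.048,-12.5))"
```

```text
d [ 0.4748 -0.5178 -0.0018] rot [-1.000e-01  1.000e-02  1.827e+01] len 0.702
d [ 0.5517 -0.8019  0.0487] rot [-1.000e-01  2.000e-02  3.077e+01] len 0.975
d [ 0.5517 -0.8016  0.2007] rot [-1.000e-01  2.000e-02  3.077e+01] len 0.994
```

Emit:
jog_arm:
  deltas: [0.475, -0.518, 0, 0, 0, 18, 1, 0.475, -0.518, 0, 0, 0, 18, 1, 0.475, -0.518, 0, 0, 0, 18, 1, 0.475, -0.518, 0, 0, 0, 18, 1, 0.475, -0.518, 0, 0, 0, 18, 1, 0.475, -0.518, 0, 0, 0, 18, 1, 0.475, -0.518, 0, 0, 0, 18, 1, 0.475, -0.518, 0, 0, 0, 18, 1]
  squeeze: 100

```text
time: 0.95
tool_pos: [0.3761, -0.2743, 0.2481]
tcp_rot: [3.142, 0.006, 0.0]
wrist_force: [0.9, -0.4, 0.1]
width: 1.001
grip_force: 0.0
```

```bash
python3 -c "
from h import *
go((.484,.294,.2,-12.5),(.484,.294,.13,-12.5),(.484,.294,.048,-12.5))"
```

```text
d [ 0.1102 -0.5679  0.0482] rot [-0.000e+00 -1.000e-02  1.273e+01] len 0.58
d [ 0.1102 -0.5679  0.1182] rot [-0.000e+00 -1.000e-02  1.273e+01] len 0.59
d [ 0.1102 -0.5679  0.2002] rot [-0.000e+00 -1.000e-02  1.273e+01] len 0.612
```

Emit:
jog_arm:
  deltas: [0.11, -0.568, 0.048, 0, 0, 12.7, 1, 0.11, -0.568, 0.048, 0, 0, 12.7, 1, 0.11, -0.568, 0.048, 0, 0, 12.7, 1, 0.11, -0.568, 0.048, 0, 0, 12.7, 1, 0.11, -0.568, 0.048, 0, 0, 12.7, 1, 0.11, -0.568, 0.048, 0, 0, 12.7, 1, 0.11, -0.568, 0.048, 0, 0, 12.7, 1, 0.11, -0.568, 0.048, 0, 0, 12.7, 1]

```text
time: 1.75
tool_pos: [0.4487, 0.112, 0.2156]
tcp_rot: [3.123, -0.34, 0.001]
wrist_force: [1.7, 0.2, 0.1]
width: 0.999
grip_force: 0.0
```

```bash
python3 -c "
from h import *
go((.484,.294,.2,-12.5),(.484,.294,.13,-12.5),(.484,.294,.048,-12.5))"
```

```text
d [-0.0047 -0.1853  0.0156] rot [-0.   -0.04  0.09] len 0.186
d [-0.0047 -0.1853  0.0856] rot [-0.   -0.04  0.09] len 0.204
d [-0.0048 -0.1853  0.1676] rot [-0.   -0.04  0.09] len 0.25
```

Emit:
jog_arm:
  deltas: [-0.005, -0.185, 0.016, 0, 0, 0, 1, -0.005, -0.185, 0.016, 0, 0, 0, 1, -0.005, -0.185, 0.016, 0, 0, 0, 1, -0.005, -0.185, 0.016, 0, 0, 0, 1, -0.005, -0.185, 0.08, 0, 0, 0, 1, -0.005, -0.185, 0.086, 0, 0, 0, 1, -0.005, -0.185, 0.086, 0, 0, 0, 1, -0.005, -0.185, 0.086, 0, 0, 0, 1]

```text
time: 2.55
tool_pos: [0.4837, 0.2915, 0.1295]
tcp_rot: [3.123, -0.34, -0.001]
wrist_force: [0.6, -0.1, -0.8]
width: 1.0
grip_force: 0.0
```

```bash
python3 -c "
from h import *
go((.484,.294,.13,-12.5),(.484,.294,.048,-12.5))
cv2.imwrite('pics/w1.png',read_camera('wrist')['color'])"
```

```text
d [-0.0002 -0.0025 -0.0005] rot [0.04 0.04 0.06] len 0.003
d [-0.0002 -0.0026  0.0815] rot [0.04 0.04 0.06] len 0.082
```

View pics/w1.png

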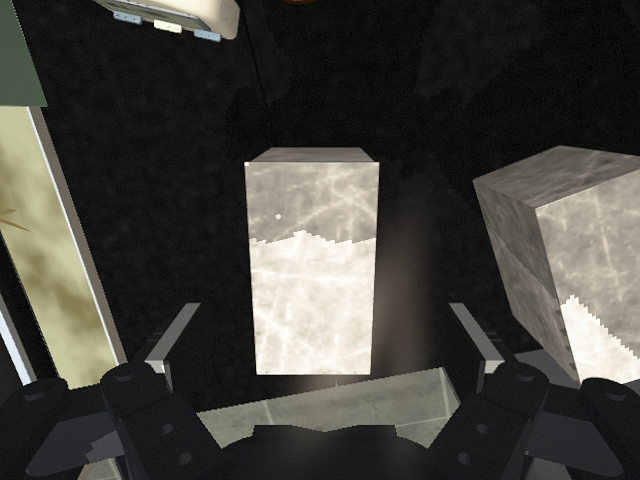

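The case sits centred (col 312) between the jaws (cols 200–450), square to them; timer well clear at top.

Emit:
jog_arm:
  deltas: [0, -0.0025, 0.045, 0, 0, 0, 1, 0, -0.0025, 0.082, 0, 0, 0, 1, 0, -0.0025, 0.082, 0, 0, 0, 1, 0, -0.0025, 0.082, 0, 0, 0, -1, 0, -0.0025, 0.082, 0, 0, 0, -1, 0, -0.0025, 0.082, 0, 0, 0, -1, 0, -0.0025, 0.082, 0, 0, 0, -1, 0, -0.0025, 0.082, 0, 0, 0, -1]

```text
time: 3.4
tool_pos: [0.4873, 0.2956, 0.0514]
tcp_rot: [-3.119, 0.34, -0.009]
wrist_force: [1.0, 1.3, 7.5]
width: 0.689
grip_force: 108.7
```

```bash
python3 -c "
from h import *
avg(4);s=readout.read_state();print(s['tool_pos'],s['width'],s['grip_force']);go((.484,.294,.048,-12.5))"
```

```text
t 3.6 F [0.421 1.285 7.705] M tool [-0.1503 -0.0563  0.0861] sd [0.04  0.028 0.008]
[0.48727939 0.2956229  0.05140256] 0.6848856094221044 108.69231462478638
d [-0.0029  0.0023  0.0034] rot [-0.26 -0.3   0.06] len 0.005
```

Emit:
jog_arm:
  deltas: [0, 0, -0.02, 0, 0, 0, -1, 0, 0, -0.05, 0, 0, 0, -1, 0, 0, -0.09, 0, 0, 0, -1, 0, 0, -0.11, 0, 0, 0, -1, 0, 0, -0.11, 0, 0, 0, -1, 0, 0, -0.11, 0, 0, 0, -1, 0, 0, -0.11, 0, 0, 0, -1]

```text
time: 4.3
tool_pos: [0.4827, 0.2931, 0.1553]
tcp_rot: [3.121, -0.34, -0.006]
wrist_force: [0.5, -0.6, -5.3]
width: 0.683
grip_force: 109.2
```

```bash
python3 -c "
from h import *
avg(6);go((.484,.294,.158,-12.5))"
```

```text
t 4.6 F [-0.335 -0.211 -5.517] M tool [ 0.0129 -0.0004 -0.0186] sd [0.029 0.018 0.021]
d [ 0.     -0.0002 -0.0014] rot [0.07 0.08 0.07] len 0.001
```

Emit:
jog_arm:
  deltas: [0, 0, 0, 0, 8, 0, -1, 0, 0, 0, 0, 16, 0, -1, 0, 0, 0, 0, 24, 0, -1, 0, 0, 0, 0, 26, 0, -1, 0, 0, 0, 0, 26, 0, -1, 0, 0, 0, 0, 26, 0, -1, 0, 0, 0, 0, 26, 0, -1, 0, 0, 0, 0, 26, 0, -1]

```text
time: 5.4
tool_pos: [0.5034, 0.2654, 0.1724]
tcp_rot: [3.062, -0.26, 0.617]
wrist_force: [0.6, 0.8, -5.0]
width: 0.682
grip_force: 109.8
```

```bash
python3 -c "
from h import *
avg(8);s=readout.read_state();print(s['tool_pos'],s['width'],s['grip_force']);go((.484,.294,.158,-12.5))"
```

```text
t 5.8 F [-0.073  0.124 -5.4  ] M tool [-0.0276 -0.52   -0.0069] sd [0.019 0.026 0.039]
[0.50278744 0.26504711 0.17238961] 0.6889727332077842 109.76256251335144
d [-0.0273 -0.0251  0.0049] rot [ -2.06 -22.66   2.8 ] len 0.037
```

Emit:
jog_arm:
  deltas: [0, 0, 0, 0, -8, 0, -1, 0, 0, 0, 0, -16, 0, -1, 0, 0, 0, 0, -24, 0, -1, 0, 0, 0, 0, -26, 0, -1, 0, 0, 0, 0, -26, 0, -1, 0, 0, 0, 0, -26, 0, -1]

```text
time: 6.4
tool_pos: [0.503, 0.2647, 0.1721]
tcp_rot: [-3.101, 0.253, 0.084]
wrist_force: [-0.2, 0.3, -5.9]
width: 0.684
grip_force: 109.6
```

```bash
python3 -c "
from h import *
avg(8);go((.484,.294,.158,-12.5))"
```

```text
t 6.8 F [-0.474  0.149 -5.417] M tool [-0.0357  0.0923  0.009 ] sd [0.017 0.031 0.029]
d [-0.0219 -0.025   0.0166] rot [-1.38  3.29  3.22] len 0.037
```

Emit:
jog_arm:
  deltas: [0, 0, 0, 0, -8, 0, -1, 0, 0, 0, 0, -16, 0, -1, 0, 0, 0, 0, -24, 0, -1, 0, 0, 0, 0, -26, 0, -1, 0, 0, 0, 0, -26, 0, -1, 0, 0, 0, 0, -26, 0, -1, 0, 0, 0, 0, -26, 0, -1, 0, 0, 0, 0, -26, 0, -1]

```text
time: 7.6
tool_pos: [0.5025, 0.2654, 0.1733]
tcp_rot: [-2.969, 0.232, 0.769]
wrist_force: [-0.3, 0.4, -5.2]
width: 0.685
grip_force: 109.7
```

```bash
python3 -c "
from h import *
avg(8);s=readout.read_state();print(s['tool_pos'],s['width'],s['grip_force']);go((.484,.294,.158,-12.5))"
```

```text
t 8.0 F [ 0.179 -0.34  -5.141] M tool [-0.0298  0.6703 -0.0041] sd [0.039 0.025 0.023]
[0.50276697 0.26506411 0.17257948] 0.68568040394802 109.72870945930481
d [-0.0128 -0.0251  0.0246] rot [-0.64 29.3   3.45] len 0.037
```

Emit:
jog_arm:
  deltas: [0, 0, 0, 0, 8, 0, -1, 0, 0, 0, 0, 16, 0, -1, 0, 0, 0, 0, 24, 0, -1, 0, 0, 0, 0, 26, 0, -1, 0, 0, 0, 0, 26, 0, -1, 0, 0, 0, 0, 26, 0, -1]

```text
time: 8.6
tool_pos: [0.5023, 0.265, 0.1725]
tcp_rot: [-3.1, 0.253, 0.088]
wrist_force: [0.3, -0.5, -4.6]
width: 0.685
grip_force: 109.7
```

```bash
python3 -c "
from h import *
avg(8);go((.484,.294,.158,-12.5),(.484,.294,.048,-12.5))"
```

```text
t 9.0 F [ 0.424 -0.063 -5.411] M tool [-0.0325  0.0737  0.0028] sd [0.022 0.034 0.029]
d [-0.0227 -0.0253  0.0161] rot [-1.35  3.37  3.14] len 0.038
d [-0.0163 -0.0225  0.1258] rot [-1.35  3.37  3.14] len 0.129
```

Case A is silent as far as felt, but the first tip ran into joint 6's range (22.7° only). I'll turn it and tip that way again properly.

```bash
python3 -c "
from h import *
print(readout.read_state()['q']);go((.46,.294,.2,15))"
```

```text
[0.41001905 0.14451805 1.8936653  0.05801869 1.13927069 2.11897018]
d [-0.0488 -0.0225 -0.0246] rot [ -2.13   2.97 -24.35] len 0.059
```

Emit:
jog_arm:
  deltas: [-0.048, -0.022, -0.025, -2.1, 3, -24.4, -1, -0.048, -0.022, -0.025, -2.1, 3, -24.4, -1, -0.048, -0.022, -0.025, -2.1, 3, -24.4, -1, -0.048, -0.022, -0.025, -2.1, 3, -24.4, -1, -0.048, -0.022, -0.025, -2.1, 3, -24.4, -1, -0.048, -0.022, -0.025, -2.1, 3, -24.4, -1]

```text
time: 9.6
tool_pos: [0.4605, 0.2933, 0.2004]
tcp_rot: [-3.114, -0.408, -0.001]
wrist_force: [-0.2, 0.0, -4.8]
width: 0.687
grip_force: 110.2
```

```bash
python3 -c "
from h import *
avg(8);go((.46,.294,.2,15))"
```

```text
t 10.0 F [ 0.367  0.148 -5.061] M tool [ 0.019   0.0135 -0.0058] sd [0.032 0.035 0.026]
d [-0.0003 -0.0007  0.0006] rot [-0.02 -0.07  0.05] len 0.001
```

Emit:
jog_arm:
  deltas: [0, 0, 0, 0, 8, 0, -1, 0, 0, 0, 0, 16, 0, -1, 0, 0, 0, 0, 24, 0, -1, 0, 0, 0, 0, 26, 0, -1, 0, 0, 0, 0, 26, 0, -1, 0, 0, 0, 0, 26, 0, -1, 0, 0, 0, 0, 26, 0, -1, 0, 0, 0, 0, 26, 0, -1]

```text
time: 10.8
tool_pos: [0.4615, 0.294, 0.2016]
tcp_rot: [-2.978, -0.393, -0.69]
wrist_force: [0.2, 0.2, -4.8]
width: 0.69
grip_force: 110.2
```

```bash
python3 -c "
from h import *
avg(4);go((.46,.294,.2,15))"
```

```text
t 11.0 F [ 0.012 -0.05  -4.936] M tool [-0.0114 -0.5875 -0.0019] sd [0.015 0.019 0.069]
d [-0.001  -0.0006  0.0004] rot [ -0.04 -26.07   0.05] len 0.001
```

Emit:
jog_arm:
  deltas: [0, 0, 0, 0, -8, 0, -1, 0, 0, 0, 0, -16, 0, -1, 0, 0, 0, 0, -24, 0, -1, 0, 0, 0, 0, -26, 0, -1, 0, 0, 0, 0, -26, 0, -1, 0, 0, 0, 0, -26, 0, -1]

```text
time: 11.6
tool_pos: [0.4608, 0.2935, 0.2003]
tcp_rot: [-3.114, -0.412, -0.003]
wrist_force: [0.1, 0.4, -6.1]
width: 0.684
grip_force: 110.1
```

```bash
python3 -c "
from h import *
avg(8);go((.46,.294,.2,15),(.484,.294,.158,-12.5),(.484,.294,.06,-12.5))"
```

```text
t 12.0 F [ 0.191 -0.086 -5.019] M tool [ 0.0027  0.0107 -0.0155] sd [0.027 0.028 0.026]
d [ 0.     -0.0004  0.001 ] rot [-0.03 -0.12  0.1 ] len 0.001
d [0.0231 0.0059 0.043 ] rot [-0.06 -0.11 27.6 ] len 0.049
d [0.0229 0.0059 0.141 ] rot [-0.06 -0.11 27.6 ] len 0.143
```

Emit:
jog_arm:
  deltas: [0.026, 0.006, 0.02, 0, 0, 27.6, -1, 0.026, 0.006, 0.04, 0, 0, 27.6, -1, 0.026, 0.006, 0.04, 0, 0, 27.6, -1, 0.026, 0.006, 0.06, 0, 0, 27.6, -1, 0.026, 0.006, 0.1, 0, 0, 27.6, -1, 0.026, 0.006, 0.135, 0, 0, 27.6, -1, 0.026, 0.006, 0.141, 0, 0, 27.6, -1, 0.026, 0.006, 0.141, 0, 0, 27.6, -1]

```text
time: 12.8
tool_pos: [0.486, 0.2941, 0.0585]
tcp_rot: [3.122, -0.342, -0.003]
wrist_force: [0.5, -0.1, -5.0]
width: 0.69
grip_force: 110.0
```

```bash
python3 -c "
from h import *
go((.487,.2945,.051,-12.5));print(readout.read_state()['wrist_force'])"
```

```text
d [ 0.0009 -0.0006  0.0075] rot [ 0.07  0.09 -0.01] len 0.008
[ 0.54206412 -0.0558369  -4.98039855]
```

Emit:
jog_arm:
  deltas: [0.001, 0, 0.004, 0, 0, 0, -1, 0.001, 0, 0.007, 0, 0, 0, -1, 0.001, 0, 0.009, 0, 0, 0, -1, 0.001, 0, 0.009, 0, 0, 0, -1]

```text
time: 13.2
tool_pos: [0.4887, 0.2947, 0.0515]
tcp_rot: [-3.121, 0.342, -0.003]
wrist_force: [1.1, -0.8, -6.2]
width: 0.685
grip_force: 110.1
```

Emit:
jog_arm:
  deltas: [0, 0, 0.001, 0, 0, 0, -1, 0, 0, 0.002, 0, 0, 0, -1]

```text
time: 13.4
tool_pos: [0.4886, 0.2948, 0.0514]
tcp_rot: [-3.122, 0.342, -0.002]
wrist_force: [-8.8, -4.9, 17.0]
width: 0.687
grip_force: 112.4
```

Emit:
jog_arm:
  deltas: [0, 0, -0.001, 0, 0, 0, 1, 0, 0, -0.001, 0, 0, 0, 1, 0, 0, -0.001, 0, 0, 0, 1, 0, 0, -0.001, 0, 0, 0, 1, 0, 0, -0.03, 0, 0, 0, 1, 0, 0, -0.08, 0, 0, 0, 1, 0, 0, -0.13, 0, 0, 0, 1, 0, 0, -0.15, 0, 0, 0, 1]

```text
time: 14.2
tool_pos: [0.4907, 0.2958, 0.2047]
tcp_rot: [-3.117, 0.342, -0.013]
wrist_force: [0.6, 0.7, 0.3]
width: 0.999
grip_force: 0.0
```

```bash
cat >> h.py <<'E'
def tops(c):
    g=cv2.cvtColor(c["color"],cv2.COLOR_BGR2GRAY)
    m=cv2.morphologyEx(((g>160)*255).astype(np.uint8),cv2.MORPH_CLOSE,np.ones((3,3)))
    for k in cv2.findContours(m,0,1)[0]:
        x,y,w,h=cv2.boundingRect(k)
        if cv2.contourArea(k)<900 or not(140<x<420 and 205<y and y+h<300): continue
        r=cv2.minAreaRect(ray2plane(c,k,.082)[:,:2].astype(np.float32)); print("top",np.round(r[0],4),np.round(r[1],4),round(r[2],1))
E
python3 -c "
from h import *
c=read_camera('top');cv2.imwrite('pics/t2.png',c['color']);tops(c);go((.447,.1495,.2,10),(.447,.1495,.12,10))"
```

```text
top [0.4454 0.1501] [0.1094 0.0588] 9.8
top [ 0.4877 -0.0045] [0.0603 0.1119] 76.5
d [-0.0119  0.1531  0.0054] rot [ -0.4   -0.68 -22.51] len 0.154
d [-0.0127  0.1539  0.0854] rot [ -0.4   -0.68 -22.51] len 0.176
```

Emit:
jog_arm:
  deltas: [-0.012, 0.153, 0.005, -0.4, -0.7, -22.5, 1, -0.012, 0.153, 0.005, -0.4, -0.7, -22.5, 1, -0.012, 0.153, 0.005, -0.4, -0.7, -22.5, 1, -0.012, 0.153, 0.005, -0.4, -0.7, -22.5, 1, -0.012, 0.154, 0.04, -0.4, -0.7, -22.5, 1, -0.0125, 0.154, 0.085, -0.4, -0.7, -22.5, 1, -0.0125, 0.154, 0.085, -0.4, -0.7, -22.5, 1, -0.0125, 0.154, 0.085, -0.4, -0.7, -22.5, 1]

```text
time: 15.05
tool_pos: [0.4417, 0.1468, 0.1129]
tcp_rot: [3.124, 0.273, -0.023]
wrist_force: [0.2, -0.7, -0.2]
width: 0.999
grip_force: 0.0
```

```bash
python3 -c "
from h import *
tops(read_camera('top'));go((.447,.1495,.048,10));print(readout.read_state()['q'])"
```

```text
top [ 0.4882 -0.005 ] [0.0595 0.1108] 76.5
d [ 0.0048 -0.0018  0.0665] rot [ 0.21  0.65 -0.01] len 0.067
[ 0.26926508  0.00439367  2.16159669 -0.00315044  0.98717809  1.66743609]
```

Emit:
jog_arm:
  deltas: [0.005, -0.002, 0.035, 0.2, 0.6, 0, 1, 0.005, -0.002, 0.0665, 0.2, 0.6, 0, 1, 0.005, -0.002, 0.0665, 0.2, 0.6, 0, 1, 0.005, -0.002, 0.0665, 0.2, 0.6, 0, -1, 0.005, -0.002, 0.0665, 0.2, 0.6, 0, -1, 0.005, -0.002, 0.0665, 0.2, 0.6, 0, -1, 0.005, -0.002, 0.0665, 0.2, 0.6, 0, -1, 0.005, -0.002, 0.0665, 0.2, 0.6, 0, -1]

```text
time: 15.9
tool_pos: [0.4493, 0.1503, 0.0502]
tcp_rot: [-3.129, -0.273, -0.007]
wrist_force: [-0.5, 2.1, 7.3]
width: 0.683
grip_force: 108.8
```

```bash
python3 -c "
from h import *
go((.447,.1495,.048,10));s=readout.read_state();print(s['tool_pos'],s['wrist_force'])"
```

```text
d [-0.0024  0.0004  0.0021] rot [-0.04 -0.27 -0.03] len 0.003
[0.44930952 0.15033918 0.05015722] [-0.46441708  2.10206189  7.29564109]
```

Emit:
jog_arm:
  deltas: [0, 0, -0.02, 0, 0, 0, -1, 0, 0, -0.05, 0, 0, 0, -1, 0, 0, -0.09, 0, 0, 0, -1, 0, 0, -0.13, 0, 0, 0, -1, 0, 0, -0.13, 0, 0, 0, -1, 0, 0, -0.13, 0, 0, 0, -1, 0, 0, -0.13, 0, 0, 0, -1]

```text
time: 16.6
tool_pos: [0.4445, 0.1487, 0.1748]
tcp_rot: [3.128, 0.273, -0.009]
wrist_force: [0.5, -0.4, -6.8]
width: 0.686
grip_force: 110.1
```

Emit:
jog_arm:
  deltas: [0, 0, 0, 0, 8, 0, -1, 0, 0, 0, 0, 16, 0, -1, 0, 0, 0, 0, 24, 0, -1, 0, 0, 0, 0, 26, 0, -1, 0, 0, 0, 0, 26, 0, -1, 0, 0, 0, 0, 26, 0, -1, 0, 0, 0, 0, 26, 0, -1, 0, 0, 0, 0, 26, 0, -1]

```text
time: 17.4
tool_pos: [0.4474, 0.1494, 0.1773]
tcp_rot: [-3.013, -0.263, -0.693]
wrist_force: [0.9, -0.5, -6.7]
width: 0.683
grip_force: 109.8
```

```bash
python3 -c "
from h import *
avg(4);go((.447,.1495,.178,10))"
```

```text
t 17.6 F [-0.026 -0.213 -6.163] M tool [ 0.0164 -0.6516  0.0042] sd [0.022 0.034 0.038]
d [ 0.0004 -0.0001 -0.0007] rot [ 3.00e-02 -2.59e+01 -2.00e-02] len 0.001
```

Emit:
jog_arm:
  deltas: [0, 0, 0, 0, -8, 0, -1, 0, 0, 0, 0, -16, 0, -1, 0, 0, 0, 0, -24, 0, -1, 0, 0, 0, 0, -26, 0, -1, 0, 0, 0, 0, -26, 0, -1, 0, 0, 0, 0, -26, 0, -1]

```text
time: 18.2
tool_pos: [0.447, 0.1493, 0.1768]
tcp_rot: [3.129, 0.273, -0.0]
wrist_force: [-0.5, 1.1, -5.9]
width: 0.687
grip_force: 109.7
```

```bash
python3 -c "
from h import *
avg(8);go((.447,.1495,.178,10))"
```

```text
t 18.6 F [-0.05  -0.165 -6.081] M tool [0.0062 0.0019 0.0078] sd [0.038 0.039 0.026]
d [ 0.0007 -0.0001 -0.0008] rot [ 0.02  0.03 -0.01] len 0.001
```

Emit:
jog_arm:
  deltas: [0, 0, 0, 0, -8, 0, -1, 0, 0, 0, 0, -16, 0, -1, 0, 0, 0, 0, -24, 0, -1, 0, 0, 0, 0, -26, 0, -1, 0, 0, 0, 0, -26, 0, -1, 0, 0, 0, 0, -26, 0, -1, 0, 0, 0, 0, -26, 0, -1, 0, 0, 0, 0, -26, 0, -1]

```text
time: 19.4
tool_pos: [0.4463, 0.1493, 0.1777]
tcp_rot: [3.012, 0.263, -0.694]
wrist_force: [0.4, -0.4, -6.0]
width: 0.684
grip_force: 109.8
```

```bash
python3 -c "
from h import *
avg(4);go((.447,.1495,.178,10))"
```

```text
t 19.6 F [ 0.169 -0.311 -6.246] M tool [-8.500e-03  6.317e-01 -3.000e-04] sd [0.045 0.016 0.012]
d [ 0.0003 -0.0001 -0.0007] rot [ 1.000e-02  2.601e+01 -2.000e-02] len 0.001
```

Emit:
jog_arm:
  deltas: [0, 0, 0, 0, 8, 0, -1, 0, 0, 0, 0, 16, 0, -1, 0, 0, 0, 0, 24, 0, -1, 0, 0, 0, 0, 26, 0, -1, 0, 0, 0, 0, 26, 0, -1, 0, 0, 0, 0, 26, 0, -1]

```text
time: 20.2
tool_pos: [0.4461, 0.1492, 0.1773]
tcp_rot: [3.129, 0.273, -0.004]
wrist_force: [0.9, 0.5, -6.1]
width: 0.686
grip_force: 109.9
```

```bash
python3 -c "
from h import *
avg(8);go((.447,.1495,.178,10),(.447,.1495,.06,10))"
```

```text
t 20.6 F [ 0.09   0.008 -6.274] M tool [-0.0124  0.011   0.0065] sd [0.021 0.024 0.031]
d [ 0.0002 -0.0002 -0.0012] rot [ 0.02  0.13 -0.03] len 0.001
d [ 0.0004 -0.0002  0.1168] rot [ 0.02  0.13 -0.03] len 0.117
```

B is silent too. Set it back.

Emit:
jog_arm:
  deltas: [0.002, 0, 0.04, 0, 0, 0, -1, 0.002, 0, 0.08, 0, 0, 0, -1, 0.002, 0, 0.11, 0, 0, 0, -1, 0.002, 0, 0.12, 0, 0, 0, -1, 0.002, 0, 0.125, 0, 0, 0, -1, 0.002, 0, 0.128, 0, 0, 0, -1, 0.002, 0, 0.129, 0, 0, 0, -1, 0.002, 0, 0.129, 0, 0, 0, -1]

```text
time: 21.4
tool_pos: [0.4502, 0.1501, 0.0502]
tcp_rot: [-3.129, -0.273, -0.004]
wrist_force: [-2.2, -0.8, 2.2]
width: 0.684
grip_force: 110.5
```

In contact (force rose by 8 N). Release and rise.

Emit:
jog_arm:
  deltas: [0, 0, 0, 0, 0, 0, 1, 0, 0, 0, 0, 0, 0, 1, 0, 0, 0, 0, 0, 0, 1, 0, 0, 0, 0, 0, 0, 1, 0, 0, -0.03, 0, 0, 0, 1, 0, 0, -0.08, 0, 0, 0, 1, 0, 0, -0.13, 0, 0, 0, 1, 0, 0, -0.15, 0, 0, 0, 1]

```text
time: 22.2
tool_pos: [0.4515, 0.1505, 0.2037]
tcp_rot: [-3.129, -0.273, -0.012]
wrist_force: [1.0, 0.5, -0.1]
width: 1.001
grip_force: 0.0
```

```bash
python3 -c "
from h import *
c=read_camera('top');tops(c);go((.4875,-.005,.2,-13.5),(.4875,-.005,.12,-13.5))"
```

```text
top [ 0.4884 -0.0047] [0.0599 0.1106] 75.8
d [0.0073 0.1595 0.0056] rot [-0.17 -0.58 23.48] len 0.16
d [0.0064 0.1596 0.0856] rot [-0.17 -0.58 23.48] len 0.181
```

Emit:
jog_arm:
  deltas: [0.007, 0.16, 0.005, -0.2, -0.6, 23.5, 1, 0.007, 0.16, 0.005, -0.2, -0.6, 23.5, 1, 0.007, 0.16, 0.005, -0.2, -0.6, 23.5, 1, 0.007, 0.16, 0.005, -0.2, -0.6, 23.5, 1, 0.007, 0.16, 0.04, -0.2, -0.6, 23.5, 1, 0.0065, 0.16, 0.085, -0.2, -0.6, 23.5, 1, 0.0065, 0.16, 0.085, -0.2, -0.6, 23.5, 1, 0.0065, 0.16, 0.085, -0.2, -0.6, 23.5, 1]

```text
time: 23.05
tool_pos: [0.4814, -0.0064, 0.1123]
tcp_rot: [3.115, -0.368, -0.023]
wrist_force: [0.1, 0.3, 0.7]
width: 1.001
grip_force: 0.0
```

```bash
python3 -c "
from h import *
c=read_camera('top');cv2.imwrite('pics/t3.png',c['color'][130:310,100:440]);tops(c);go((.488,-.005,.048,-13.5))"
```

```text
top [0.451  0.1345] [0.1119 0.0871] 10.1
top [0.4858 0.2923] [0.0605 0.1109] 77.5
d [ 0.0051 -0.0029  0.0659] rot [0.35 0.58 0.03] len 0.066
```

View pics/t3.png

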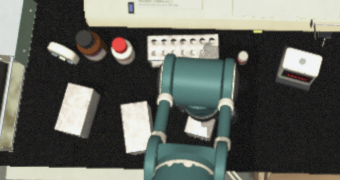

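A and B stand upright in place (A within 3 mm); bystanders undisturbed. Now the grasp of C.

Emit:
jog_arm:
  deltas: [0.005, -0.003, 0.035, 0.3, 0.6, 0, 1, 0.005, -0.003, 0.066, 0.3, 0.6, 0, 1, 0.005, -0.003, 0.066, 0.3, 0.6, 0, 1, 0.005, -0.003, 0.066, 0.3, 0.6, 0, -1, 0.005, -0.003, 0.066, 0.3, 0.6, 0, -1, 0.005, -0.003, 0.066, 0.3, 0.6, 0, -1, 0.005, -0.003, 0.066, 0.3, 0.6, 0, -1, 0.005, -0.003, 0.066, 0.3, 0.6, 0, -1]

```text
time: 23.9
tool_pos: [0.4904, -0.0051, 0.0502]
tcp_rot: [3.12, -0.37, 0.009]
wrist_force: [-0.4, 3.1, 7.7]
width: 0.688
grip_force: 109.3
```

```bash
python3 -c "
from h import *
go((.488,-.005,.048,-13.5));s=readout.read_state();print(s['tool_pos'],s['wrist_force'])"
```

```text
d [-0.0024  0.0005  0.0022] rot [-0.03 -0.33 -0.02] len 0.003
[ 0.49044644 -0.00505348  0.05024566] [-0.35993332  3.0535912   7.68203478]
```

Emit:
jog_arm:
  deltas: [0, 0, -0.02, 0, 0, 0, -1, 0, 0, -0.05, 0, 0, 0, -1, 0, 0, -0.09, 0, 0, 0, -1, 0, 0, -0.13, 0, 0, 0, -1, 0, 0, -0.13, 0, 0, 0, -1, 0, 0, -0.13, 0, 0, 0, -1, 0, 0, -0.13, 0, 0, 0, -1]

```text
time: 24.6
tool_pos: [0.4851, -0.0051, 0.1745]
tcp_rot: [3.118, -0.37, -0.008]
wrist_force: [-0.3, -0.2, -8.3]
width: 0.684
grip_force: 112.9
```

Emit:
jog_arm:
  deltas: [0, 0, 0, 0, 8, 0, -1, 0, 0, 0, 0, 16, 0, -1, 0, 0, 0, 0, 24, 0, -1, 0, 0, 0, 0, 26, 0, -1, 0, 0, 0, 0, 26, 0, -1, 0, 0, 0, 0, 26, 0, -1, 0, 0, 0, 0, 26, 0, -1, 0, 0, 0, 0, 26, 0, -1]

```text
time: 25.4
tool_pos: [0.4883, -0.0054, 0.1773]
tcp_rot: [2.989, -0.354, 0.689]
wrist_force: [-0.4, -0.2, -8.1]
width: 0.682
grip_force: 112.8
```

```bash
python3 -c "
from h import *
avg(4);go((.488,-.005,.178,-13.5))"
```

```text
t 25.6 F [ 0.417 -0.112 -7.865] M tool [-0.0173 -0.7355 -0.006 ] sd [0.027 0.032 0.026]
d [ 0.0004 -0.0004 -0.0007] rot [ 7.000e-02 -2.598e+01 -2.000e-02] len 0.001
```

Emit:
jog_arm:
  deltas: [0, 0, 0, 0, -8, 0, -1, 0, 0, 0, 0, -16, 0, -1, 0, 0, 0, 0, -24, 0, -1, 0, 0, 0, 0, -26, 0, -1, 0, 0, 0, 0, -26, 0, -1, 0, 0, 0, 0, -26, 0, -1]

```text
time: 26.2
tool_pos: [0.488, -0.0054, 0.1768]
tcp_rot: [3.118, -0.37, 0.002]
wrist_force: [-0.4, -0.4, -8.5]
width: 0.687
grip_force: 113.0
```

```bash
python3 -c "
from h import *
avg(8);go((.488,-.005,.178,-13.5))"
```

```text
t 26.6 F [-0.466  0.198 -7.975] M tool [0.0002 0.0871 0.0006] sd [0.025 0.03  0.019]
d [ 0.0008 -0.0002 -0.0008] rot [ 0.06 -0.04 -0.  ] len 0.001
```

Emit:
jog_arm:
  deltas: [0, 0, 0, 0, -8, 0, -1, 0, 0, 0, 0, -16, 0, -1, 0, 0, 0, 0, -24, 0, -1, 0, 0, 0, 0, -26, 0, -1, 0, 0, 0, 0, -26, 0, -1, 0, 0, 0, 0, -26, 0, -1, 0, 0, 0, 0, -26, 0, -1, 0, 0, 0, 0, -26, 0, -1]

```text
time: 27.4
tool_pos: [0.4872, -0.005, 0.1777]
tcp_rot: [-2.991, 0.354, 0.688]
wrist_force: [-0.0, -0.1, -7.8]
width: 0.683
grip_force: 112.8
```

```bash
python3 -c "
from h import *
avg(4);go((.488,-.005,.178,-13.5))"
```

```text
t 27.6 F [ 0.044 -0.215 -7.515] M tool [ 7.000e-04  7.576e-01 -2.100e-03] sd [0.01  0.026 0.04 ]
d [ 0.0004 -0.0003 -0.0007] rot [ 6.000e-02  2.594e+01 -2.000e-02] len 0.001
```

Emit:
jog_arm:
  deltas: [0, 0, 0, 0, 8, 0, -1, 0, 0, 0, 0, 16, 0, -1, 0, 0, 0, 0, 24, 0, -1, 0, 0, 0, 0, 26, 0, -1, 0, 0, 0, 0, 26, 0, -1, 0, 0, 0, 0, 26, 0, -1]

```text
time: 28.2
tool_pos: [0.4868, -0.005, 0.1772]
tcp_rot: [3.119, -0.369, -0.003]
wrist_force: [1.6, 0.5, -7.5]
width: 0.685
grip_force: 112.9
```

```bash
python3 -c "
from h import *
avg(8);go((.488,-.005,.178,-13.5))
c=read_camera('top');tops(c)
g=cv2.cvtColor(c['color'],cv2.COLOR_BGR2GRAY)
for th in(150,175,195):
    m=cv2.morphologyEx(((g>th)*255).astype(np.uint8),cv2.MORPH_CLOSE,np.ones((3,3)))
    for k in cv2.findContours(m,0,1)[0]:
        x,y,w,h=cv2.boundingRect(k)
        if 370<x and x+w<440 and 165<y<215 and cv2.contourArea(k)>500:
            r=cv2.minAreaRect(ray2plane(c,k,.128)[:,:2].astype(np.float32)); print('reader',th,np.round(r[0],4),np.round(r[1],4),round(r[2],1))
"
```

```text
t 28.6 F [ 0.262 -0.206 -7.739] M tool [ 0.0038 -0.0427 -0.0244] sd [0.017 0.025 0.026]
d [ 0.0002 -0.0004 -0.0013] rot [ 0.07  0.06 -0.03] len 0.001
top [0.4505 0.1389] [0.1118 0.0794] 11.0
top [0.4858 0.2923] [0.0603 0.1109] 77.4
reader 150 [ 0.5998 -0.2236] [0.0827 0.05  ] 75.7
reader 175 [ 0.6    -0.2239] [0.0816 0.0492] 75.8
reader 195 [ 0.5999 -0.224 ] [0.0808 0.0478] 76.1
```

C rattles (level moment moved 0.13 N m). Carry it to the reader: target TCP (0.491,-0.196,0.094), yaw -14.2°.

```bash
python3 -c "
from h import *
go((.491,-.1964,.16,-14.2),(.491,-.1964,.0942,-14.2))"
```

```text
d [0.0481 0.185  0.0169] rot [0.07 0.05 0.67] len 0.192
d [0.0481 0.1849 0.0827] rot [0.07 0.05 0.67] len 0.208
```

Emit:
jog_arm:
  deltas: [0.01, 0.04, 0, 0, 0, 0.7, -1, 0.02, 0.08, 0, 0, 0, 0.7, -1, 0.035, 0.125, 0.005, 0, 0, 0.7, -1, 0.044, 0.165, 0.01, 0, 0, 0.7, -1, 0.048, 0.185, 0.03, 0, 0, 0.7, -1, 0.048, 0.185, 0.06, 0, 0, 0.7, -1, 0.048, 0.185, 0.08, 0, 0, 0.7, -1, 0.048, 0.185, 0.082, 0, 0, 0.7, -1]

```text
time: 29.45
tool_pos: [0.488, -0.1956, 0.0916]
tcp_rot: [-3.116, 0.39, 0.011]
wrist_force: [-1.0, 1.3, -9.8]
width: 0.685
grip_force: 129.6
```

```bash
python3 -c "
from h import *
read_camera('top');read_camera('top');read_camera('top')
c=read_camera('scene');go((.491,-.1964,.0942,-14.2));t=read_camera('top')
w=read_camera('wrist')
cv2.imwrite('pics/s4.png',cv2.hconcat([cv2.resize(c['color'][130:310,260:480],(440,360)),cv2.resize(t['color'][150:300,300:470],(360,360))]));cv2.imwrite('pics/w4.png',w['color'])
tops(t)
"
```

```text
d [-0.0014 -0.0001  0.0026] rot [ 0.1  -0.17  0.  ] len 0.003
top [0.4487 0.1475] [0.1119 0.0606] 10.0
top [0.4858 0.2923] [0.0605 0.1109] 77.5
```

View pics/s4.png

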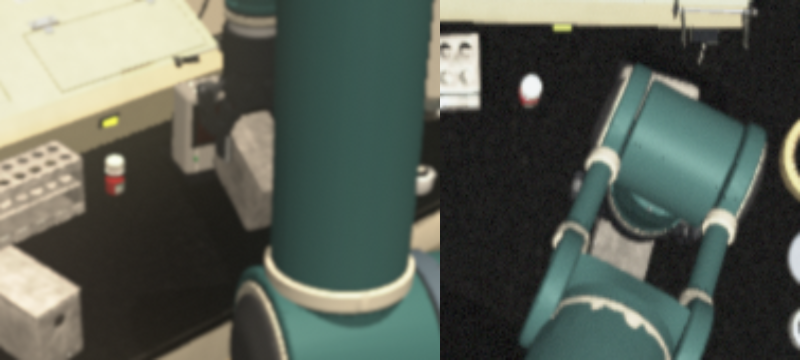

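View pics/w4.png

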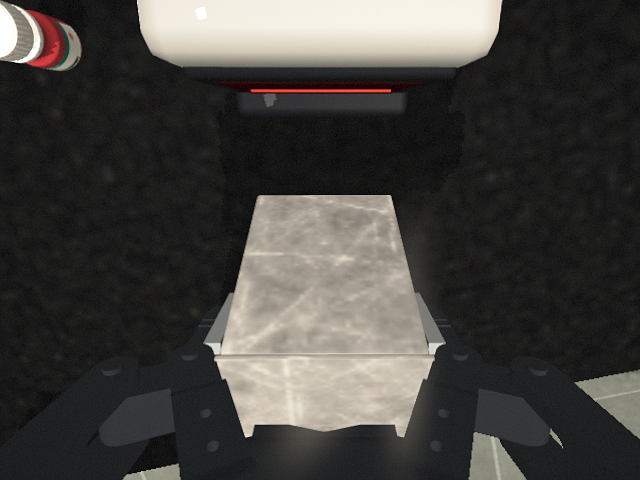

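Scene/top views: the case hangs before the reader with clear gap, vial (115,175 in left crop) standing. Wrist view: the case's end face has corners (216,356),(436,356) top, (257,195),(392,195) bottom; reader frame spans cols 182–457 at row ~67. Check by rays.

```bash
python3 -c "
from h import *
c=read_camera('wrist');go((.491,-.1964,.0942,-14.2))
o=np.array([.6,-.224,0]);B=R.from_euler('z',-14.2,degrees=True)
s=readout.read_state();zb=s['tool_pos'][2]-.0502
f=lambda px,z:print(z,np.round(B.inv().apply(ray2plane(c,px,z)-o)*1000,1).tolist())
f([(216,356),(436,356)],zb+.082);f([(257,195),(392,195)],zb)
f([(138,20),(500,20)],.128)
print('win edges px',np.round(project(c,B.apply([[-.029,.028,.11],[-.029,-.028,.11],[-.029,.028,.06],[-.029,-.028,.06],[-.025,.042,.128],[-.025,-.042,.128]])+o)))
"
```

```text
d [-0.0013 -0.      0.0028] rot [ 0.1  -0.18  0.01] len 0.003
0.12877683693985398 [[-99.0, 29.5, 128.8], [-99.0, -31.8, 128.8]]
0.04677683693985398 [[-70.1, 30.2, 46.8], [-70.1, -31.8, 46.8]]
0.128 [[-15.2, 39.6, 128.0], [-15.2, -38.6, 128.0]]
win edges px [[219.  93.]
 [425.  93.]
 [252.  99.]
 [394.  99.]
 [134.  69.]
 [509.  69.]]
```

```bash
python3 -c "
from h import *
c=read_camera('wrist')
o=np.array([.6,-.224,0]);B=R.from_euler('z',-14.2,degrees=True)
s=readout.read_state();print('cam',B.inv().apply(c['origin']-o),'tcp',B.inv().apply(s['tool_pos']-o),s['tool_pos'])
for x in(-.059,-.099):
  print(x,np.round(project(c,B.apply([[x,.03,.1288],[x,-.03,.1288],[x,.03,.0468],[x,-.03,.0468],[x-.112,.03,.1288],[x-.112,.03,.0468]])+o)).tolist())
"
```

```text
cam [-0.03453759 -0.00054669  0.2224519 ] tcp [-1.11392337e-01  2.69805561e-05  9.67586592e-02] [ 0.49201783 -0.19664848  0.09675866]
-0.059 [[201.0, 216.0], [443.0, 216.0], [256.0, 170.0], [390.0, 170.0], [231.0, 545.0], [267.0, 381.0]]
-0.099 [[214.0, 356.0], [430.0, 356.0], [260.0, 254.0], [385.0, 254.0], [239.0, 627.0], [270.0, 441.0]]
```

```bash
python3 -c "
from h import *
c=read_camera('wrist');o=np.array([.6,-.224,0]);B=R.from_euler('z',-14.2,degrees=True)
s=readout.read_state();t=B.inv().apply(s['tool_pos']-o);avg(4)
from scipy.optimize import least_squares
obs=np.array([[216,356],[436,356],[257,195],[392,195]])
def pr(v):
  p=R.from_euler('y',-v[0],degrees=True).apply([[v[1],.03,.082+v[2]],[v[1],-.03,.082+v[2]],[v[1],.03,v[2]],[v[1],-.03,v[2]]])
  return project(c,B.apply(p+t)+o)
r=least_squares(lambda v:(pr(v)-obs).ravel(),[5,.0535,-.05],x_scale=[1,.01,.01]);print(r.x,r.fun)
im=read_camera('scene');cv2.imwrite('pics/s5.png',cv2.resize(im['color'][150:270,320:420],None,fx=5,fy=5,interpolation=2))
"
```

```text
t 30.1 F [ 0.08   0.439 -7.965] M tool [0.0132 0.212  0.0048] sd [0.033 0.086 0.048]
[20.73212003  0.02451224 -0.05524846] [-3.67569393 -0.03841459 -4.1964374  -0.068934   -2.33526356  0.08934149
 -1.01243653  0.08696739]
```

View pics/s5.png

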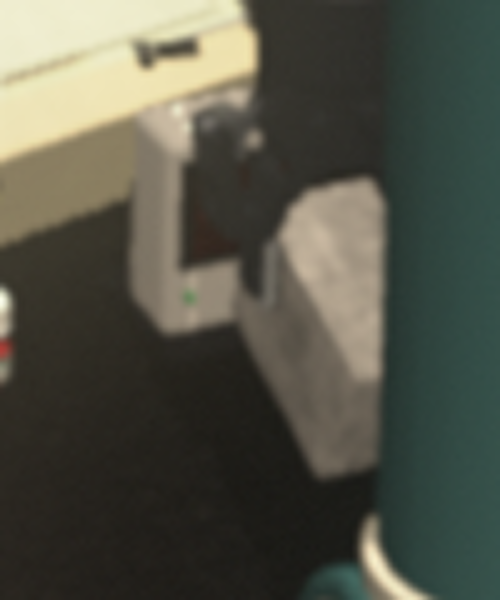

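The case has slipped in the grip: pitched about 20° nose-up and some 29 mm back (edges in the wrist view, moment 0.21). Check whether it is still moving.

```bash
python3 -c "
from h import *
a=cv2.imread('pics/w4.png').astype(int)
for i in range(3):
  b=read_camera('wrist')['color'].astype(int); s=readout.read_state(); T=R.from_rotvec(s['tcp_rot']).inv()
  print(s['time'],np.abs(a-b)[150:400,200:450].mean(),np.abs(a-b)[:150].mean(),s['tool_pos'],s['grip_force'],s['width'],T.apply(s['torque']))
print(np.round(s['joint_torque'],1),s['q'])
"
```

```text
30.2 11.470810666666667 12.842444444444444 [ 0.4908291  -0.19633784  0.09528645] 129.62833061814308 0.6837066795623803 [0.01592413 0.29245135 0.04325689]
30.25 11.805776 13.23292013888889 [ 0.49078649 -0.19634144  0.09518826] 129.47080448269844 0.6851116441289687 [ 0.02088832  0.21812647 -0.0041819 ]
30.3 12.210682666666667 13.420142361111111 [ 0.49077719 -0.19632908  0.09514266] 129.36454877257347 0.6865135144315181 [ 0.005876    0.2013578  -0.06662692]
[  0.  -42.9 -34.5  -0.    0.2  -0. ] [-4.26949166e-01  1.37510163e-01  2.05982960e+00 -1.40552033e-03
  9.44245219e-01  1.39277994e+00]
```

```bash
cat >> h.py <<'E'
def edges(im):
    g=cv2.GaussianBlur(cv2.cvtColor(im,cv2.COLOR_BGR2GRAY),(5,5),0)[:,280:370].mean(1)
    d=np.diff(g); k=np.argsort(-np.abs(d))[:14]; print([(int(i),round(d[i],1)) for i in sorted(k)])
E
python3 -c "
from h import *
edges(cv2.imread('pics/w4.png'));im=read_camera('wrist')['color'];edges(im);cv2.imwrite('pics/w6.png',im)
s=readout.read_state();print(s['time'],s['tool_pos'])"
```

```text
[(65, np.float64(-17.7)), (66, np.float64(-25.1)), (67, np.float64(-20.5)), (87, np.float64(19.2)), (88, np.float64(38.8)), (89, np.float64(32.1)), (91, np.float64(-30.4)), (92, np.float64(-21.5)), (193, np.float64(34.0)), (194, np.float64(55.6)), (195, np.float64(38.9)), (424, np.float64(-21.3)), (425, np.float64(-20.4)), (426, np.float64(-16.0))]
[(56, np.float64(-19.8)), (57, np.float64(-27.3)), (58, np.float64(-21.2)), (81, np.float64(34.7)), (82, np.float64(37.9)), (84, np.float64(-24.5)), (85, np.float64(-37.0)), (193, np.float64(35.8)), (194, np.float64(59.7)), (195, np.float64(43.4)), (423, np.float64(-14.9)), (424, np.float64(-22.9)), (425, np.float64(-22.2)), (426, np.float64(-17.5))]
30.35 [ 0.49077958 -0.1963674   0.09514789]
```

View pics/w6.png

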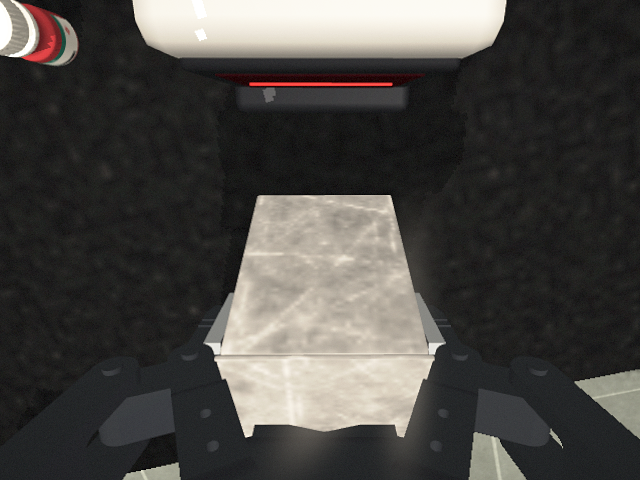

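It is no longer slipping (edges unchanged at rows 194 and 425). I'll back away, tip the tool 20.7° so the case is level, set it down in free space, and regrasp it at its middle, then carry more gently.

```bash
cat >> h.py <<'E'
def got(x,y,z,a,p):
    s=readout.read_state(); T=R.from_rotvec(s["tcp_rot"]); G=R.from_euler("z",a,degrees=True)*R.from_euler("x",180,degrees=True)*R.from_euler("y",p,degrees=True)
    print("d",np.round(T.inv().apply(np.array([x,y,z])-s["tool_pos"]),4),"rot",np.round((T.inv()*G).as_rotvec(degrees=True),2))
E
python3 -c "
from h import *
got(.47,-.09,.17,-14.2,-20.7)"
```

```text
d [-0.0463 -0.0979 -0.075 ] rot [  0.06 -20.69  -0.03]
```

Emit:
jog_arm:
  deltas: [-0.01, 0, -0.01, 0, 0, 0, -1, -0.025, -0.01, -0.03, 0, 0, 0, -1, -0.04, -0.025, -0.05, 0, -3, 0, -1, -0.046, -0.045, -0.068, 0, -8, 0, -1, -0.046, -0.065, -0.075, 0, -13, 0, -1, -0.046, -0.085, -0.075, 0, -17, 0, -1, -0.046, -0.095, -0.075, 0, -20, 0, -1, -0.046, -0.098, -0.075, 0, -20.7, 0, -1]

```text
time: 31.15
tool_pos: [0.4721, -0.0893, 0.1696]
tcp_rot: [-3.026, 0.375, 0.551]
wrist_force: [-0.2, -0.8, -7.3]
width: 0.687
grip_force: 127.6
```

```bash
python3 -c "
from h import *
edges(read_camera('wrist')['color']);avg(3);got(.47,-.09,.075,-14.2,-20.7);print(readout.read_state()['tool_pos'])"
```

```text
[(193, np.float64(38.7)), (194, np.float64(59.2)), (195, np.float64(38.1)), (354, np.float64(-10.9)), (357, np.float64(12.2)), (358, np.float64(10.0)), (423, np.float64(-15.3)), (424, np.float64(-24.4)), (425, np.float64(-24.0)), (426, np.float64(-18.6)), (427, np.float64(-15.7)), (428, np.float64(-15.0)), (429, np.float64(-14.3)), (430, np.float64(-11.9))]
t 31.35 F [ 0.204 -0.116 -7.215] M tool [-0.0356  0.7878 -0.0472] sd [0.083 0.369 0.139]
d [ 0.0332 -0.0006  0.0889] rot [ 0.08 -0.06 -0.05]
[ 0.47017722 -0.09050034  0.16991821]
```

Emit:
jog_arm:
  deltas: [0.007, 0, 0.019, 0, 0, 0, -1, 0.014, 0, 0.037, 0, 0, 0, -1, 0.021, 0, 0.056, 0, 0, 0, -1, 0.028, 0, 0.075, 0, 0, 0, -1, 0.034, 0, 0.09, 0, 0, 0, -1, 0.037, 0, 0.098, 0, 0, 0, -1, 0.0375, 0, 0.1, 0, 0, 0, -1, 0.0375, 0, 0.1, 0, 0, 0, -1]

```text
time: 32.15
tool_pos: [0.4702, -0.0902, 0.0636]
tcp_rot: [-3.025, 0.378, 0.552]
wrist_force: [0.5, 1.2, -8.8]
width: 0.68
grip_force: 134.9
```

```bash
python3 -c "
from h import *
avg(3);print(readout.read_state()['tool_pos']);got(.47,-.09,.055,-14.2,-20.7)"
```

```text
t 32.3 F [-0.299  0.06  -7.558] M tool [-0.0218  0.9122  0.0083] sd [0.036 0.025 0.033]
[ 0.47097108 -0.09028056  0.06426206]
d [ 0.0023 -0.      0.009 ] rot [ 0.05 -0.11 -0.04]
```

Emit:
jog_arm:
  deltas: [0.001, 0, 0.003, 0, 0, 0, -1, 0.002, 0, 0.005, 0, 0, 0, -1, 0.0025, 0, 0.007, 0, 0, 0, -1, 0.0025, 0, 0.007, 0, 0, 0, -1]

```text
time: 32.7
tool_pos: [0.4701, -0.0901, 0.0563]
tcp_rot: [-3.025, 0.378, 0.553]
wrist_force: [0.8, -0.6, -4.8]
width: 0.681
grip_force: 135.9
```

Emit:
jog_arm:
  deltas: [0.0003, 0, 0.001, 0, 0, 0, -1, 0.0005, 0, 0.002, 0, 0, 0, -1, 0.0005, 0, 0.002, 0, 0, 0, -1]

```text
time: 33.0
tool_pos: [0.4706, -0.0902, 0.0555]
tcp_rot: [-3.025, 0.378, 0.551]
wrist_force: [1.7, 0.6, 4.8]
width: 0.685
grip_force: 137.1
```

Emit:
jog_arm:
  deltas: [0, 0, 0, 0, 0, 0, 1, 0, 0, 0, 0, 0, 0, 1, 0, 0, 0, 0, 0, 0, 1, 0, 0, -0.02, 0, 0, 0, 1, -0.02, 0, -0.06, 0, 0, 0, 1, -0.04, 0, -0.1, 0, 5, 0, 1, -0.045, 0, -0.13, 0, 13, 0, 1, -0.05, 0, -0.15, 0, 20.7, 0, 1]

```text
time: 33.8
tool_pos: [0.4779, -0.0919, 0.2153]
tcp_rot: [3.115, -0.389, 0.015]
wrist_force: [-0.1, 0.1, -0.2]
width: 0.998
grip_force: 0.0
```

```bash
python3 -c "
from h import *
c=read_camera('wrist');im=c['color'];cv2.imwrite('pics/w7.png',im);print(readout.read_state()['tool_pos'])
t=read_camera('top');cv2.imwrite('pics/t7.png',t['color']);tops(t)
g=cv2.cvtColor(im,cv2.COLOR_BGR2GRAY)
for th in(60,110):
  m=cv2.morphologyEx(((g>th)*255).astype(np.uint8),cv2.MORPH_CLOSE,np.ones((5,5)))
  for k in cv2.findContours(m,0,1)[0]:
    if cv2.contourArea(k)>4000:
      r=cv2.minAreaRect(ray2plane(c,k,.082)[:,:2].astype(np.float32)); print(th,cv2.boundingRect(k),np.round(r[0],4),np.round(r[1],4),round(r[2],1), cv2.approxPolyDP(k,6,True).reshape(-1,2).tolist()[:8])
"
```

```text
[ 0.47663631 -0.09139732  0.21855882]
top [0.4487 0.1474] [0.1119 0.0607] 10.1
top [0.4857 0.2922] [0.0603 0.111 ] 77.2
60 (0, 232, 141, 158) [0.4549 0.1215] [0.1105 0.1184] 9.1 [[77, 232], [0, 266], [0, 372], [16, 389], [47, 377], [63, 378], [68, 389], [95, 384]]
60 (189, 186, 451, 263) [ 0.3854 -0.1403] [0.3547 0.2186] 76.1 [[189, 404], [221, 448], [252, 435], [255, 424], [323, 431], [394, 424], [397, 435], [428, 447]]
60 (397, 0, 205, 60) [ 0.5734 -0.2224] [0.1175 0.0316] 75.6 [[397, 58], [412, 59], [420, 43], [436, 43], [438, 58], [498, 56], [489, 45], [499, 49]]
60 (0, 0, 212, 121) [0.6291 0.0193] [0.064  0.1415] 2.7 [[0, 120], [31, 119], [210, 59], [191, 0], [26, 0], [29, 12], [14, 18], [0, 0]]
110 (189, 340, 86, 108) [0.3675 0.0149] [0.0558 0.1087] 62.4 [[274, 340], [209, 359], [216, 365], [207, 364], [189, 404], [221, 447], [251, 435]]
110 (0, 263, 100, 127) [0.4554 0.132 ] [0.0741 0.1053] 75.2 [[0, 266], [0, 372], [16, 389], [45, 377], [64, 378], [69, 389], [99, 382], [67, 343]]
110 (381, 258, 259, 169) [ 0.3479 -0.2068] [0.1871 0.1162] 88.6 [[639, 258], [490, 291], [481, 303], [472, 296], [423, 306], [419, 316], [384, 315], [392, 371]]
110 (281, 193, 89, 156) [ 0.4454 -0.0832] [0.0598 0.1185] 73.6 [[291, 193], [282, 205], [281, 345], [358, 348], [369, 208], [297, 202], [299, 193]]
110 (0, 0, 211, 121) [0.6293 0.0185] [0.0638 0.1375] 2.9 [[0, 0], [0, 111], [19, 106], [16, 120], [210, 58], [176, 40], [163, 0], [27, 0]]
```

```bash
python3 -c "
from h import *
c=read_camera('wrist');im=c['color'];g=cv2.GaussianBlur(cv2.cvtColor(im,cv2.COLOR_BGR2GRAY),(3,3),0)
p=g[:,300:350].mean(1);d=np.diff(p);print('rows',[(i,round(d[i])) for i in range(170,370) if abs(d[i])>6])
for r in(230,280,330):
  q=np.diff(g[r-3:r+4].mean(0));e=[int(np.argmax(q[240:320]))+240,int(np.argmin(q[330:410]))+330];W=ray2plane(c,[(e[0]+.5,r),(e[1]+.5,r)],.082);print(r,e,np.round(W[:,:2].mean(0),4),round(np.linalg.norm(W[0]-W[1]),4))
rr=[180,185,190,195,200,205,208,340,344,347,350];print(np.round(ray2plane(c,[(325,r) for r in rr],.082)[:,:2],4).tolist());print(readout.read_state()['tool_pos'])
"
```

```text
rows [(182, 18), (183, 33), (184, 24), (201, 21), (202, 30), (203, 18), (342, -19), (343, -37), (344, -30), (345, -10)]
230 [281, 367] [ 0.4757 -0.092 ] 0.06
280 [281, 363] [ 0.4395 -0.0813] 0.0595
330 [281, 360] [ 0.4001 -0.0701] 0.0596
[[0.5095, -0.1009], [0.5062, -0.1], [0.5029, -0.0992], [0.4996, -0.0984], [0.4963, -0.0975], [0.4929, -0.0967], [0.4908, -0.0962], [0.3911, -0.0709], [0.3877, -0.0701], [0.3852, -0.0695], [0.3826, -0.0688]]
[ 0.47549062 -0.09119028  0.21419584]
```

```bash
python3 -c "
from h import *
go((.4415,-.082,.12,-16),(.4415,-.082,.048,-16))"
```

```text
d [-0.0356 -0.0007  0.094 ] rot [ 0.06 -0.24  1.79] len 0.101
d [-0.0359 -0.0007  0.166 ] rot [ 0.06 -0.24  1.79] len 0.17
```

Emit:
jog_arm:
  deltas: [-0.03, 0, 0.03, 0, -0.2, 1.8, 1, -0.036, -0.001, 0.07, 0, -0.2, 1.8, 1, -0.036, -0.001, 0.094, 0, -0.2, 1.8, 1, -0.036, -0.001, 0.094, 0, -0.2, 1.8, 1, -0.036, -0.001, 0.094, 0, -0.2, 1.8, 1]
  squeeze: 120

```text
time: 34.45
tool_pos: [0.4405, -0.0815, 0.1164]
tcp_rot: [3.111, -0.438, -0.013]
wrist_force: [0.3, 0.1, -0.4]
width: 0.999
grip_force: 0.0
```

```bash
python3 -c "
from h import *
read_camera('top');read_camera('top');go((.4415,-.082,.048,-16))"
```

```text
d [-0.0007  0.0002  0.0706] rot [ 0.07  0.18 -0.02] len 0.071
```

Emit:
jog_arm:
  deltas: [0, 0, 0.04, 0, 0.2, 0, 1, 0, 0, 0.071, 0, 0.2, 0, 1, 0, 0, 0.071, 0, 0.2, 0, 1, 0, 0, 0.071, 0, 0.2, 0, -1, 0, 0, 0.071, 0, 0.2, 0, -1, 0, 0, 0.071, 0, 0.2, 0, -1, 0, 0, 0.071, 0, 0.2, 0, -1, 0, 0, 0.071, 0, 0.2, 0, -1]

```text
time: 35.35
tool_pos: [0.4437, -0.0824, 0.0495]
tcp_rot: [3.109, -0.437, 0.009]
wrist_force: [0.8, -0.6, 8.1]
width: 0.685
grip_force: 129.8
```

```bash
python3 -c "
from h import *
go((.4415,-.082,.048,-16));avg(2);print(readout.read_state()['tool_pos'])"
```

```text
d [-0.0022  0.0002  0.0015] rot [ 0.06 -0.33 -0.02] len 0.003
t 35.45 F [ 0.801 -0.448  7.701] M tool [-0.0333 -0.071   0.0241] sd [0.02  0.01  0.007]
[ 0.44365566 -0.08234859  0.04950136]
```

Emit:
jog_arm:
  deltas: [0, 0, -0.01, 0, 0, 0, -1, 0, 0, -0.025, 0, 0, 0, -1, 0, 0, -0.04, 0, 0, 0, -1, 0, 0, -0.055, 0, 0, 0, -1, 0, 0, -0.07, 0, 0, 0, -1, 0, 0, -0.08, 0, 0, 0, -1, 0, 0, -0.08, 0, 0, 0, -1, 0, 0, -0.08, 0, 0, 0, -1]

```text
time: 36.25
tool_pos: [0.4401, -0.0813, 0.1263]
tcp_rot: [3.11, -0.437, -0.002]
wrist_force: [0.4, -0.9, -9.3]
width: 0.685
grip_force: 130.4
```

```bash
python3 -c "
from h import *
avg(4);print(readout.read_state()['tool_pos']);edges(read_camera('wrist')['color']);go((.46,-.1886,.11,-14.2),(.46,-.1886,.0942,-14.2))"
```

```text
t 36.45 F [-0.587 -0.2   -8.114] M tool [ 0.0014  0.0774 -0.0159] sd [0.039 0.039 0.02 ]
[ 0.43994454 -0.08131697  0.125732  ]
[(167, np.float64(31.4)), (168, np.float64(43.0)), (169, np.float64(25.7)), (209, np.float64(23.5)), (210, np.float64(29.3)), (211, np.float64(18.3)), (423, np.float64(-15.8)), (424, np.float64(-23.2)), (425, np.float64(-21.8)), (426, np.float64(-17.1)), (427, np.float64(-15.2)), (428, np.float64(-14.8)), (429, np.float64(-14.7)), (430, np.float64(-12.6))]
d [0.0487 0.0976 0.0159] rot [ 0.07  0.12 -1.82] len 0.11
d [0.0488 0.0976 0.0317] rot [ 0.07  0.12 -1.82] len 0.114
```

Level and centred in the grip (edges at 168 and 210, expected about 170 and 216). Carry gently, to 30 mm short of the goal.

Emit:
jog_arm:
  deltas: [0.004, 0.008, 0.002, 0, 0, -0.2, -1, 0.011, 0.022, 0.005, 0, 0, -0.5, -1, 0.018, 0.037, 0.01, 0, 0, -0.8, -1, 0.026, 0.052, 0.015, 0, 0, -1, -1, 0.034, 0.067, 0.02, 0, 0, -1.3, -1, 0.041, 0.082, 0.025, 0, 0, -1.6, -1, 0.046, 0.092, 0.029, 0, 0, -1.8, -1, 0.049, 0.0975, 0.032, 0, 0.1, -1.8, -1]

```text
time: 37.3
tool_pos: [0.4611, -0.19, 0.0944]
tcp_rot: [3.116, -0.39, 0.002]
wrist_force: [-0.8, -0.1, -7.2]
width: 0.686
grip_force: 130.6
```

```bash
python3 -c "
from h import *
avg(4);print(readout.read_state()['tool_pos']);edges(read_camera('wrist')['color']);go((.4906,-.1963,.0935,-14.2))"
```

```text
t 37.5 F [ 0.104 -0.244 -7.937] M tool [-0.0315  0.0654  0.0181] sd [0.077 0.041 0.049]
[ 0.46075877 -0.18846336  0.09470618]
[(11, np.float64(-23.0)), (12, np.float64(-22.4)), (167, np.float64(31.0)), (168, np.float64(42.8)), (169, np.float64(25.8)), (209, np.float64(23.3)), (210, np.float64(29.3)), (211, np.float64(18.4)), (423, np.float64(-15.7)), (424, np.float64(-23.1)), (425, np.float64(-21.8)), (426, np.float64(-17.2)), (427, np.float64(-15.1)), (428, np.float64(-14.8))]
d [0.0308 0.0005 0.0014] rot [ 0.05 -0.06 -0.01] len 0.031
```

Emit:
jog_arm:
  deltas: [0.003, 0, 0, 0, 0, 0, -1, 0.008, 0, 0, 0, 0, 0, -1, 0.013, 0, 0, 0, 0, 0, -1, 0.018, 0, 0, 0, 0, 0, -1, 0.021, 0, 0.001, 0, 0, 0, -1, 0.022, 0, 0.001, 0, 0, 0, -1]

```text
time: 38.15
tool_pos: [0.4829, -0.1943, 0.0939]
tcp_rot: [3.116, -0.388, 0.002]
wrist_force: [-1.1, 0.1, -7.4]
width: 0.684
grip_force: 130.7
```

```bash
python3 -c "
from h import *
for i in range(8): c=read_camera('wrist')
edges(c['color']);avg(2);cv2.imwrite('pics/w8.png',c['color'])
o=np.array([.6,-.224,0]);B=R.from_euler('z',-14.2,degrees=True)
s=readout.read_state();zb=s['tool_pos'][2]-.0495;print(s['tool_pos'])
g=cv2.GaussianBlur(cv2.cvtColor(c['color'],cv2.COLOR_BGR2GRAY),(3,3),0)
f=lambda px,z:print(round(z,4),np.round(B.inv().apply(ray2plane(c,px,z)-o)*1000,1).tolist())
def sp(r,z):
  q=np.diff(g[r-2:r+3].mean(0));e=[int(np.argmax(q[150:300]))+150.5,int(np.argmin(q[340:500]))+340.5];print(r,e);f([(e[0],r),(e[1],r)],z)
f([(325,168.5)],zb);f([(325,210.5)],zb+.082)
sp(225,zb+.082);sp(260,zb+.082);sp(300,zb+.082)
sp(20,.128)
print('reader px',np.round(project(c,B.apply([[-.025,.042,.128],[-.025,-.042,.128],[-.029,.028,.11],[-.029,-.028,.11]])+o)))
go((.4906,-.1963,.0935,-14.2))"
```

```text
[(14, np.float64(-26.6)), (15, np.float64(-26.6)), (50, np.float64(32.1)), (51, np.float64(42.7)), (54, np.float64(-37.9)), (55, np.float64(-34.4)), (60, np.float64(23.7)), (61, np.float64(42.6)), (62, np.float64(31.5)), (167, np.float64(30.8)), (168, np.float64(42.9)), (169, np.float64(25.9)), (209, np.float64(23.3)), (210, np.float64(29.3))]
t 38.65 F [-0.986 -0.523 -7.884] M tool [-0.026   0.0513  0.0614] sd [0.02  0.007 0.034]
[ 0.48230178 -0.19421347  0.09399672]
0.0445 [[-68.6, -1.0, 44.5]]
0.1265 [[-67.7, -0.8, 126.5]]
225 [206.5, 444.5]
0.1265 [[-71.3, 28.5, 126.5], [-71.4, -30.4, 126.5]]
260 [209.5, 440.5]
0.1265 [[-80.6, 28.6, 126.5], [-80.6, -30.2, 126.5]]
300 [212.5, 436.5]
0.1265 [[-91.9, 28.8, 126.5], [-91.9, -30.1, 126.5]]
20 [207.5, 468.5]
0.128 [[-26.4, 23.7, 128.0], [-26.5, -30.7, 128.0]]
reader px [[118.  12.]
 [524.  11.]
 [212.  47.]
 [432.  47.]]
d [ 0.0086 -0.      0.0005] rot [ 0.07 -0.1  -0.02] len 0.009
```

View pics/w8.png

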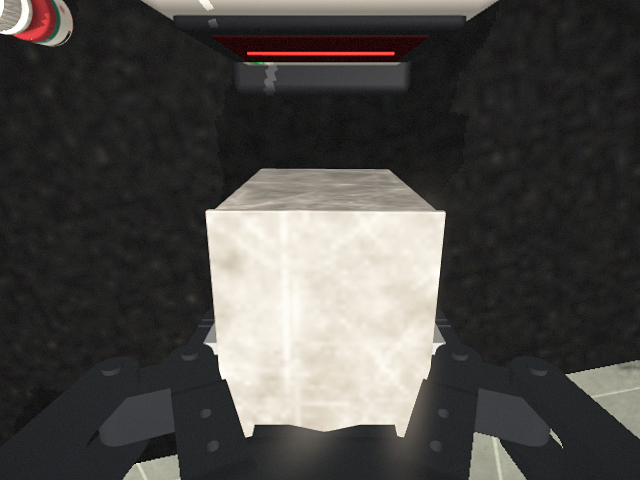

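The case is level and square, at the window's level, with the end face 39 mm from the window and 1 mm to one side; the red window is centred at column ~321. Final 9 mm.

Emit:
jog_arm:
  deltas: [0.002, 0, 0, 0, 0, 0, -1, 0.005, -0.001, 0, 0, 0, 0, -1, 0.008, -0.001, 0.0005, 0, 0, 0, -1, 0.009, -0.001, 0.0005, 0, 0, 0, -1, 0.009, -0.001, 0.0005, 0, 0, 0, -1, 0.009, -0.001, 0.0005, 0, 0, 0, -1]

```text
time: 39.25
tool_pos: [0.4913, -0.1954, 0.0934]
tcp_rot: [3.116, -0.389, 0.002]
wrist_force: [-0.9, -1.1, -7.8]
width: 0.68
grip_force: 130.7
```

```bash
python3 -c "
from h import *
from workcell import finish_job
for i in range(8): c=read_camera('wrist')
edges(c['color']);avg(3);s=readout.read_state();print(s['tool_pos'],s['grip_force'])
o=np.array([.6,-.224,0]);B=R.from_euler('z',-14.2,degrees=True)
zb=s['tool_pos'][2]-.0495
P=B.inv().apply(np.r_[ray2plane(c,[(325,168.5)],zb),ray2plane(c,[(325,210.5)],zb+.082)]-o)*1000;print(P)
tops(read_camera('top'));go((.4906,-.1963,.0935,-14.2))
ok=abs(P[:,0]+59).max()<3 and abs(P[:,1]).max()<3
if ok: print(finish_job())"
```

```text
[(57, np.float64(-25.3)), (58, np.float64(-23.6)), (81, np.float64(20.9)), (82, np.float64(40.6)), (83, np.float64(31.5)), (85, np.float64(-35.5)), (86, np.float64(-27.5)), (167, np.float64(28.8)), (168, np.float64(39.6)), (169, np.float64(23.8)), (209, np.float64(22.6)), (210, np.float64(29.4)), (424, np.float64(-22.1)), (425, np.float64(-20.5))]
t 39.8 F [ 0.061  0.191 -7.641] M tool [0.0139 0.05   0.0325] sd [0.005 0.026 0.022]
[ 0.49135779 -0.19546524  0.09349576] 130.65998554229736
[[-5.94333296e+01  4.13947875e-02  4.39957607e+01]
 [-5.85127320e+01  1.91766962e-01  1.25995761e+02]]
top [0.4486 0.1474] [0.112  0.0607] 10.1
top [0.4858 0.2923] [0.0605 0.1109] 77.5
d [-0.0005  0.001  -0.    ] rot [ 0.07 -0.09 -0.02] len 0.001
the job is handed in; nothing more can be done
None
```

The job is handed in: the case nearest the reader was the one that rattled, and it ended held level and centred about 30 mm from the window; the two silent cases stand within about 3 mm of where they were, though the rattling one slipped in the grip on the way (cause not found), so I set it down on the bench and regrasped it before finishing.

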